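# Fold down the lids of a reagent block with a fingertip sweep

### The job

Run the fingertips lightly along the row of five open lids on the longer metal block so that they fold flat shut one after the other, starting at the end that the lids lean away from, so that each is pushed over the way it leans. Do not shift or lift the block, leave the three lids of the shorter block open, and leave the things around undisturbed.

Things in the scene. Friction and masses are not known exactly. Their poses are not given: they have to be found in the camera images.
- long_block: metal block 184 long (its y) x 44 wide (x) x 36 high (z) mm, loose on the bench, 1.6 to 2.4 kg. Origin: centre of its underside. Along the middle of its top, a row of 5 white lids, each 26 long (y), 28 wide, 3 thick, hinged at its +y edge: hinges at x 0, y = 77, 45, 13, -19, -51 mm. Open lids slant up from the hinge towards -y, up to 64 mm above the bench
- short_block: metal block 120 long (its y) x 44 wide (x) x 36 high (z) mm, loose on the bench, about 1.2 kg. Origin: centre of its underside. Along the middle of its top, a row of 3 white lids, each 26 long (y), 28 wide, 3 thick, hinged at its +y edge: hinges at x 0, y = 45, 13, -19 mm. Open lids slant up from the hinge towards -y, up to 64 mm above the bench
- lid_1 (a joint): hinge of lid 1 of the longer block, lid 1 at its +y end. 0 rad = closed flat on the top, reaching 26 mm from the hinge towards -y, its upper face 39 mm above the block's underside; grows as it opens (starts at 1.0 to 1.45, stop at 1.55). Friction of 0.006 N m holds it where it is left; no latch, no spring
- lid_2 (a joint): hinge of lid 2 of the longer block, lid 1 at its +y end. 0 rad = closed flat on the top, reaching 26 mm from the hinge towards -y, its upper face 39 mm above the block's underside; grows as it opens (starts at 1.0 to 1.45, stop at 1.55). Friction of 0.006 N m holds it where it is left; no latch, no spring
- lid_3 (a joint): hinge of lid 3 of the longer block, lid 1 at its +y end. 0 rad = closed flat on the top, reaching 26 mm from the hinge towards -y, its upper face 39 mm above the block's underside; grows as it opens (starts at 1.0 to 1.45, stop at 1.55). Friction of 0.006 N m holds it where it is left; no latch, no spring
- lid_4 (a joint): hinge of lid 4 of the longer block, lid 1 at its +y end. 0 rad = closed flat on the top, reaching 26 mm from the hinge towards -y, its upper face 39 mm above the block's underside; grows as it opens (starts at 1.0 to 1.45, stop at 1.55). Friction of 0.006 N m holds it where it is left; no latch, no spring
- lid_5 (a joint): hinge of lid 5 of the longer block, lid 1 at its +y end. 0 rad = closed flat on the top, reaching 26 mm from the hinge towards -y, its upper face 39 mm above the block's underside; grows as it opens (starts at 1.0 to 1.45, stop at 1.55). Friction of 0.006 N m holds it where it is left; no latch, no spring
- flap_1 (a joint): hinge of lid 1 of the shorter block, lid 1 at its +y end; same values as on the longer block
- flap_2 (a joint): hinge of lid 2 of the shorter block, lid 1 at its +y end; same values as on the longer block
- flap_3 (a joint): hinge of lid 3 of the shorter block, lid 1 at its +y end; same values as on the longer block
- vial_a: small vial, 22 mm across, 51 high, loose, stands beside the longer block on its -x side; origin: centre of its underside
- vial_b: small vial, 22 mm across, 51 high, loose, stands beside the longer block on its +x side; origin: centre of its underside
- tape_roll: roll of label tape, 68 mm across, 19 high, lying loose on the +x side of the shorter block; origin: centre of its underside
- marker: marker pen, 140 mm long (along its y), 13 thick, lying loose on the -x side of the shorter block; origin: centre of its underside
- beaker: clear 50 ml beaker, 55 mm across, 67 high, loose on the bench to the right; origin: centre of its underside
Mind the look-alikes: they are no part of the job. Leave any purple look-alike of the short_block alone.

How it is judged:
By the outcome, as a careful person would: the job done as asked, in the order asked, and still so for the second after the job is handed in, with the robot touching nothing.
It also fails if it takes over 40 s, if anything falls off the work surface, if the arm or the gripper's body presses on something with over 40 N, if the wrist force passes 120 N, or if a joint passes its speed limit or range.

### The arm

A 7-joint arm with a two-finger parallel gripper is mounted at the origin on a cart in front of the work surface, level with it; the furniture and walls round the work are solid. World frame = base frame: x ahead of the robot, y to its left, z up, the work surface at z = 0. Lengths are in m, angles in rad, forces in N, time in s.
With the tool pointing down it reaches from about 0.425 to 0.95 m from the base axis. Payload 16.7 kg.
Tool frame: the origin (TCP) lies on the centre line of the jaws, within the pads' length; the fingertips stand 22 mm ahead of it and the grasp point (between the pads) lies 3 mm ahead of it (ctrl.finger_overhang is the distance from the TCP to the fingertips, in m); z points along the fingers, y is the line along which they close (so a half turn about z gives the same grasp; the last joint's range is limited). The gripper opens to 94 mm and grips with 3 to 60 N. Pads are 16 mm wide; open, the fingers measure 119 mm over their backs; the gripper's body (75 mm by 177 mm) begins 78 mm behind the grasp point.
Start: joints at [1.103, 0.426, 0.074, 1.606, -0.034, 1.111, -0.067], TCP at [0.212, -0.641, 0.227] pointing down, gripper open.
Joint ranges: [-2.85, 2.85], [-0.5, 2.14], [-1.23, 1.37], [0.21, 2.46], [-1.02, 4.16], [0.16, 2.05], [-2.73, 2.73]. Speed limits (rad/s): [1.89, 1.89, 2.39, 2.39, 3.01, 3.01, 3.01].

### API

Orientations are given as a 3x3 rotation matrix whose columns are the frame's x, y, z axes.
In Python, from bench import ctrl, eyes gives the robot as it stands. The module is installed in compiled form; this text tells all that it offers.
- The arm moves only by the tool hand_motion, called after ">>>" by a JSON object that holds its "method" and its "body", one argument or row to a line. Schema: {"type":"object","properties":{"offsets":{"type":"object","properties":{"wx":{"type":"array","items":{"type":"number"},"minItems":1,"maxItems":12},"wy":{"type":"array","items":{"type":"number"},"minItems":1,"maxItems":12},"wz":{"type":"array","items":{"type":"number"},"minItems":1,"maxItems":12},"tx":{"type":"array","items":{"type":"number"},"minItems":1,"maxItems":12},"ty":{"type":"array","items":{"type":"number"},"minItems":1,"maxItems":12},"tz":{"type":"array","items":{"type":"number"},"minItems":1,"maxItems":12},"aperture":{"type":"array","items":{"type":"number"},"minItems":1,"maxItems":12}},"additionalProperties":false,"required":["wx","wy","wz","tx","ty","tz","aperture"]},"clamp_n":{"type":"number"},"only":{"type":"string"},"quiet":{"type":"boolean"},"lines":{"type":"string"}},"required":["offsets"],"additionalProperties":false}. offsets is an object with one list for each field, all of the same length, 1 to 12, a row being the entries at one place: wx, wy, wz (a rotation vector in normalised numbers (1 is 4 rad)), tx, ty, tz (the shift in shares of the most that a row can go, 1 being 62.5 mm), aperture (the opening from 0.0 (shut) to 1.0 (fully open)); each row shifts and turns the commanded pose from where the row before left it, along the tool's axes as they then stand; what a row does not reach is not made up. A row lasts 1/8 s, in which the tool goes at most 0.0625 m and 0.188 rad, less where a joint would pass 70% of its speed; a pose out of reach is approached as far as the arm can. The fingers move at their own pace and stop on an object; clamp_n is the grip in N (left out, the last holds). Time passes only in rows, so rows that do not move let the fingers close. The tool returns the time, the measured TCP pose, the force, the opening and the grip force at its end. only (a regular expression) keeps the lines of the reply that match it, lines (a string "A,B") keeps lines A to B, and quiet returns only ok. Input that does not fit is refused with a message, and nothing moves.
- ctrl.read_state(): the state, without advancing time (a new reading comes with each control period).
- eyes.capture(name): name is "scene" or "top" or "wrist"; returns a dict with "frame" (480x640x3 uint8, red, green, blue), "vfov" (degrees; the focal length in pixels is half the picture's height over the tangent of half this angle, whatever the lens; pixels are square), "cx", "cy" (the principal point, pixels), "world_to_cam" (4x4, takes a point from world to camera coordinates). Camera axes: x right, y up, looking along -z (the intrinsics and any distortion apply to the point x, -y, -z); pixel columns grow to the right and rows downward; lengths in m; the calibration is good to about 2 mm. A picture is of the moment at which its call begins. There is no depth.
- ctrl.close_job(): hands the job in; it is judged then, once.
The state is a dict: "t": time; "joint_positions": joint angles; "qvel": joint speeds; "tau": joint torques, N m; "ee_pos": TCP position; "ee_rot": TCP orientation; "wrist_force": force on the tool from outside, world axes, zero at the start; "wrist_torque": the same for the moment, N m; "grip_width": opening from 0.0 (shut) to 1.0 (fully open); "grip_force": force on a finger pad.
Only numpy, scipy, OpenCV 4.12 (cv2) and the standard library are available. Lean on these libraries where they do the work, as an engineer would, in place of code of your own. Each camera call takes 0.05 s, during which the arm holds its last target. There are 200 camera calls.

## Working session

There is one attempt and no reset: what is moved stays moved. The work goes in short steps, Python scripts to look and compute and a tool call to move; the robot and the scene stay as the last step left them, time stands still between calls to the robot, and variables do not carry over. Pictures are saved under pics/ and viewed, at most 10 in all, crops included, and the job is handed in when it is done.

```bash
mkdir -p pics; python3 - <<'E'
from bench import ctrl, eyes
import cv2,pickle
d={}
for n in("scene","top","wrist"):
    c=eyes.capture(n);d[n]=c;cv2.imwrite(f"pics/{n}0.png",c["frame"][:,:,::-1]);print(n,c["vfov"],c["cx"],c["cy"],c["world_to_cam"].round(3).tolist(),[k for k in c if k not in("frame",)])
pickle.dump(d,open("c0.pkl","wb"))
s=ctrl.read_state();print(s["t"],s["ee_pos"],s["ee_rot"],ctrl.finger_overhang)
E
```

```text
scene 53.57966054022059 320.19844511968694 242.55515761224268 [[0.847, 0.531, -0.011, -0.483], [-0.379, 0.618, 0.689, 0.112], [0.373, -0.579, 0.725, -1.123], [0.0, 0.0, 0.0, 1.0]] ['vfov', 'cx', 'cy', 'world_to_cam']
top 54.25715080759539 326.08509746210024 245.02293246815557 [[0.018, -1.0, 0.004, 0.074], [0.995, 0.018, 0.103, -0.527], [-0.103, 0.002, 0.995, -0.906], [0.0, 0.0, 0.0, 1.0]] ['vfov', 'cx', 'cy', 'world_to_cam']
wrist 70.16446025533851 313.50415542327653 244.956132580673 [[0.314, -0.949, -0.001, -0.674], [0.909, 0.301, -0.287, 0.032], [0.273, 0.089, 0.958, -0.393], [0.0, 0.0, 0.0, 1.0]] ['vfov', 'cx', 'cy', 'world_to_cam']
0.15 [ 0.21140968 -0.64072358  0.22695993] [[ 9.49623365e-01  3.13393202e-01 -4.07035277e-04]
 [ 3.13393444e-01 -9.49622987e-01  8.55538199e-04]
 [-1.18410200e-04 -9.40001251e-04 -9.99999551e-01]] 0.022
```

View pics/top0.png

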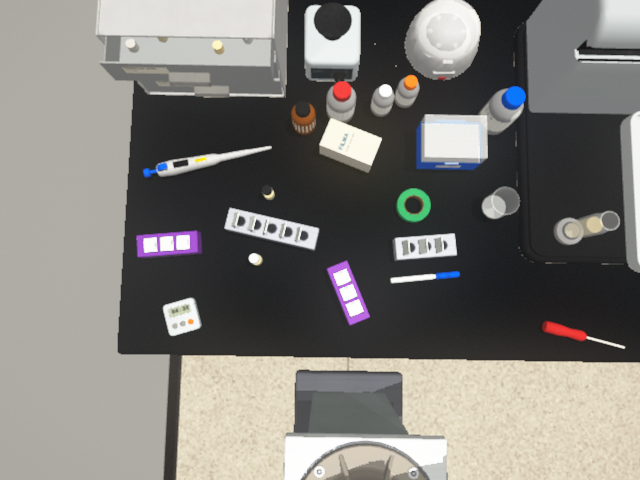

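View pics/scene0.png

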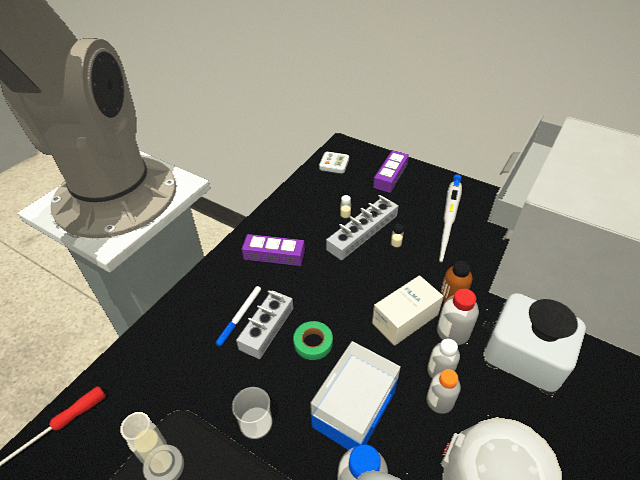

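The top view shows the five-lid long block at (272,229) and the white-lid short block at (425,246). The purple look-alikes are at (168,243) and (348,293). The long block is the grey one with five white lids, and I'll confirm it and the direction the lids lean in a crop.

```bash
python3 - <<'E'
import cv2,numpy as np
a=cv2.imread("pics/top0.png")[195:275,210:335];b=cv2.imread("pics/scene0.png")[185:265,310:435]
cv2.imwrite("pics/crop1.png",np.vstack([cv2.resize(a,(468,300),interpolation=2),cv2.resize(b,(468,300),interpolation=2)]))
E
```

```text
(no output)
```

View pics/crop1.png

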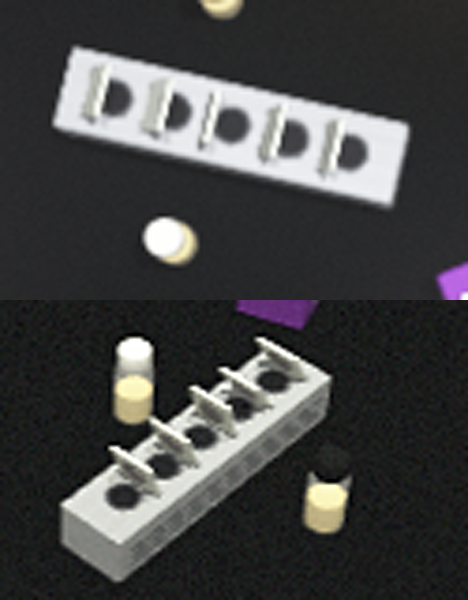

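The crop confirms the grey block with five white lids. The holes lie to the right of each lid in the top view, so the hinges are on the left, the lids lean right (block +y is roughly world +y), and the sweep goes left to right. Next I measure the block's pose from its top face.

```bash
cat >h.py <<'E'
import numpy as np,cv2
def ray(c,p,z):
    f=240/np.tan(np.radians(c["vfov"])/2);M=np.array(c["world_to_cam"]);R=M[:3,:3];o=-R.T@M[:3,3]
    d=R.T@np.array([(p[0]-c["cx"])/f,-(p[1]-c["cy"])/f,-1]);return o+d*(z-o[2])/d[2]
def proj(c,P):
    f=240/np.tan(np.radians(c["vfov"])/2);M=np.array(c["world_to_cam"]);q=M[:3,:3]@P+M[:3,3]
    return np.array([c["cx"]+f*q[0]/-q[2],c["cy"]-f*q[1]/-q[2]])
E
python3 - <<'E'
import pickle;from h import *
d=pickle.load(open("c0.pkl","rb"))
for n,(x0,y0,x1,y1),th in(("top",(215,200,328,255),140),("scene",(322,192,402,262),150)):
    c=d[n];hsv=cv2.cvtColor(c["frame"],cv2.COLOR_RGB2HSV)
    m=((hsv[...,2]>th)&(hsv[...,1]<50)).astype(np.uint8);k=np.zeros_like(m);k[y0:y1,x0:x1]=1;m*=k
    cs=max(cv2.findContours(m,0,2)[0],key=cv2.contourArea)
    if n=="top":
        W=np.array([ray(c,p[0],.036)[:2] for p in cv2.convexHull(cs)],np.float32)*1000
        r=cv2.minAreaRect(W);print(r,cv2.boxPoints(r).round(1).tolist())
        b=cv2.boxPoints(r);o=np.array(r[0])/1000
        e=[b[1]-b[0],b[2]-b[1]];v=max(e,key=np.linalg.norm);v=v/np.linalg.norm(v);v*=np.sign(v[1]);u=np.array([v[1],-v[0]])
        print("centre",o,"ydir",v,"yaw",np.degrees(np.arctan2(-v[0],v[1])))
        img=[]
        for nn in("top","scene"):
            f=cv2.resize(d[nn]["frame"],None,fx=4,fy=4,interpolation=2)[:,:,::-1].copy()
            cor=[np.append(o+u*a*.022+v*b*.092,.036) for a,b in((1,1),(1,-1),(-1,-1),(-1,1))]
            P=np.array([proj(d[nn],q)*4+1.5 for q in cor]).astype(np.int32);cv2.polylines(f,[P],1,(0,0,255),1)
            a,b=P.mean(0).astype(int);img.append(f[b-150:b+150,a-230:a+230])
        cv2.imwrite("pics/fit.png",np.vstack(img))
        hv=cv2.cvtColor(c["frame"],cv2.COLOR_RGB2HSV)
E
```

```text
((556.7927856445312, 192.78076171875), (184.27806091308594, 44.38539123535156), 77.93901062011719) [[515.7999877929688, 107.30000305175781], [559.2000122070312, 98.0], [597.7000122070312, 278.20001220703125], [554.2999877929688, 287.5]]
centre [0.55679279 0.19278076] ydir [0.20895259 0.9779258 ] yaw -12.060977
```

View pics/fit.png

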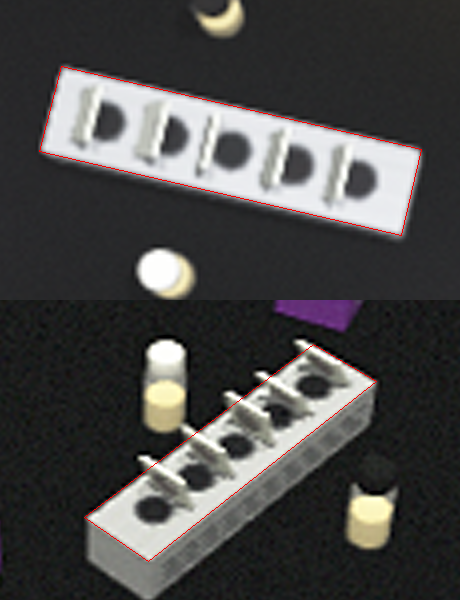

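The fit overlays the block's top face in both views. The block is centred at (0.557, 0.193), with its +y along (0.209, 0.978). I'll move there with the gripper shut.

The rows are not in the units I measure in: shifts go in shares of 62.5 mm and turns go in shares of 4 rad. I convert before sending: 0.0334 m is 0.5344, -0.0249 m is -0.3984.

>>> {"method": "hand_motion", "body": {
  "offsets": {"wx": [0, 0, 0, 0, 0, 0, 0, 0, 0, 0], "wy": [0, 0, 0, 0, 0, 0, 0, 0, 0, 0], "wz": [0, 0, 0, 0, 0, 0, 0, 0, 0, 0], "tx": [0.5344, 0.5344, 0.5344, 0.5344, 0.5344, 0.5344, 0.5344, 0.5344, 0.5344, 0.5344], "ty": [-0.3984, -0.3984, -0.3984, -0.3984, -0.3984, -0.3984, -0.3984, -0.3984, -0.3984, -0.3984], "tz": [0, 0, 0, 0, 0, 0, 0, 0, 0, 0], "aperture": [0, 0, 0, 0, 0, 0, 0, 0, 0, 0]}
}}

```text
t: 1.4
ee_pos: [0.4512, -0.2986, 0.2274]
ee_rot: [[0.95, 0.313, -0.0], [0.313, -0.95, 0.0], [-0.0, -0.0, -1.0]]
wrist_force: [1.2, -0.5, 0.3]
grip_width: 0.009
grip_force: 0.0
```

>>> {"method": "hand_motion", "body": {
  "offsets": {"wx": [0, 0, 0, 0, 0, 0, 0, 0, 0], "wy": [0, 0, 0, 0, 0, 0, 0, 0, 0], "wz": [-0.0326, -0.0326, -0.0326, -0.0326, -0.0326, -0.0326, -0.0326, -0.0326, 0], "tx": [0, 0, 0, 0, 0, 0, 0, 0, 0], "ty": [0, 0, 0, 0, 0, 0, 0, 0, 0], "tz": [0, 0, 0, 0, 0, 0, 0, 0, 0], "aperture": [0, 0, 0, 0, 0, 0, 0, 0, 0]}
}}

```text
t: 2.52
ee_pos: [0.4505, -0.2999, 0.2273]
ee_rot: [[0.21, 0.978, -0.0], [0.978, -0.21, 0.0], [0.0, -0.0, -1.0]]
wrist_force: [0.4, 0.4, -0.6]
grip_width: 0.004
grip_force: 0.0
```

```bash
cat >go.py <<'E'
import sys,numpy as np
from bench import ctrl
o=np.array([.5568,.1928]);v=np.array([.20895,.97793]);u=np.array([v[1],-v[0]])
s=ctrl.read_state();p=np.array(s["ee_pos"]);R=np.array(s["ee_rot"]);q=p[:2]-o
print("t",s["t"],"block x,y,tip z mm",(np.array([q@u,q@v,p[2]-.022])*1000).round(1),"F",np.round(s["wrist_force"],2),"tilt",R[:,2].round(4),"yaw",np.degrees(np.arctan2(R[1,0],R[0,0])).round(2))
x,y,z=map(float,sys.argv[1:4]);t=np.append(o+u*x/1000+v*y/1000,z/1000+.022);print("tool move mm",(R.T@(t-p)*1000).round(1))
E
python3 go.py 0 102 80
```

```text
t 2.525 block x,y,tip z mm [  -1.  -504.   205.3] F [ 0.38  0.38 -0.56] tilt [-3.e-04  3.e-04 -1.e+00] yaw 77.89
tool move mm [6.060e+02 6.000e-01 1.254e+02]
```

To row units: 0.0505 m is 0.808.

>>> {"method": "hand_motion", "body": {
  "offsets": {"wx": [0, 0, 0, 0, 0, 0, 0, 0, 0, 0, 0, 0], "wy": [0, 0, 0, 0, 0, 0, 0, 0, 0, 0, 0, 0], "wz": [0, 0, 0, 0, 0, 0, 0, 0, 0, 0, 0, 0], "tx": [0.808, 0.808, 0.808, 0.808, 0.808, 0.808, 0.808, 0.808, 0.808, 0.808, 0.808, 0.808], "ty": [0, 0, 0, 0, 0, 0, 0, 0, 0, 0, 0, 0], "tz": [0, 0, 0, 0, 0, 0, 0, 0, 0, 0, 0, 0], "aperture": [0, 0, 0, 0, 0, 0, 0, 0, 0, 0, 0, 0]}
}}

```text
t: 4.03
ee_pos: [0.5775, 0.2943, 0.2273]
ee_rot: [[0.213, 0.977, -0.0], [0.977, -0.213, -0.0], [-0.0, -0.0, -1.0]]
wrist_force: [0.9, -0.2, 0.2]
grip_width: 0.005
grip_force: 0.0
```

>>> {"method": "hand_motion", "body": {
  "offsets": {"wx": [0, 0, 0, 0], "wy": [0, 0, 0, 0], "wz": [0, 0, 0, 0], "tx": [0, 0, 0, 0], "ty": [0, 0, 0, 0], "tz": [0.64, 0.64, 0.72, 0], "aperture": [0, 0, 0, 0]}
}}

```text
t: 4.53
ee_pos: [0.5755, 0.2918, 0.0996]
ee_rot: [[0.211, 0.977, -0.005], [0.977, -0.211, -0.003], [-0.004, -0.004, -1.0]]
wrist_force: [0.5, -0.0, 0.5]
grip_width: 0.002
grip_force: 0.0
```

```bash
python3 go.py 0 102 50
```

```text
t 4.525 block x,y,tip z mm [ -2.4 100.7  77.6] F [ 0.48 -0.04  0.49] tilt [-0.0051 -0.0026 -1.    ] yaw 77.81
tool move mm [ 1.4  2.5 27.6]
```

To row units: 0.015 m is 0.24.

>>> {"method": "hand_motion", "body": {
  "offsets": {"wx": [0, 0, 0, 0], "wy": [0, 0, 0, 0], "wz": [0, 0, 0, 0], "tx": [0, 0, 0, 0], "ty": [0, 0, 0, 0], "tz": [0.24, 0.24, 0, 0], "aperture": [0, 0, 0, 0]},
  "lines": "1,1"
}}

```text
t: 5.03
```

```bash
python3 go.py 0 100 47
```

```text
t 5.025 block x,y,tip z mm [ -0.6 102.3  51.1] F [ 0.36  0.55 -0.18] tilt [ 6.e-04  3.e-04 -1.e+00] yaw 77.93
tool move mm [-2.3  0.6  4.1]
```

To row units: -0.01 m is -0.16, 0.004 m is 0.064.

>>> {"method": "hand_motion", "body": {
  "offsets": {"wx": [0, 0, 0, 0, 0, 0, 0, 0, 0], "wy": [0, 0, 0, 0, 0, 0, 0, 0, 0], "wz": [0, 0, 0, 0, 0, 0, 0, 0, 0], "tx": [0, 0, -0.16, -0.16, -0.16, -0.16, -0.16, -0.16, 0], "ty": [0.008, 0, 0, 0, 0, 0, 0, 0, 0], "tz": [0.064, 0, 0, 0, 0, 0, 0, 0, 0], "aperture": [0, 0, 0, 0, 0, 0, 0, 0, 0]},
  "lines": "1,4"
}}

```text
t: 6.15
ee_pos: [0.5652, 0.2329, 0.0685]
ee_rot: [[0.21, 0.978, -0.0], [0.978, -0.21, -0.0], [-0.0, 0.0, -1.0]]
wrist_force: [-0.3, -0.7, 1.2]
```

```bash
python3 go.py 0 40 47; python3 -c "
from bench import eyes;import cv2
f=eyes.capture('scene')['frame'][:,:,::-1][160:280,300:460];cv2.imwrite('pics/p1.png',cv2.resize(f,None,fx=5,fy=5,interpolation=2))"
```

```text
t 6.15 block x,y,tip z mm [-0.1 41.  46.5] F [-0.26 -0.71  1.22] tilt [-1.e-04 -4.e-04 -1.e+00] yaw 77.88
tool move mm [-1.   0.1 -0.5]
```

View pics/p1.png

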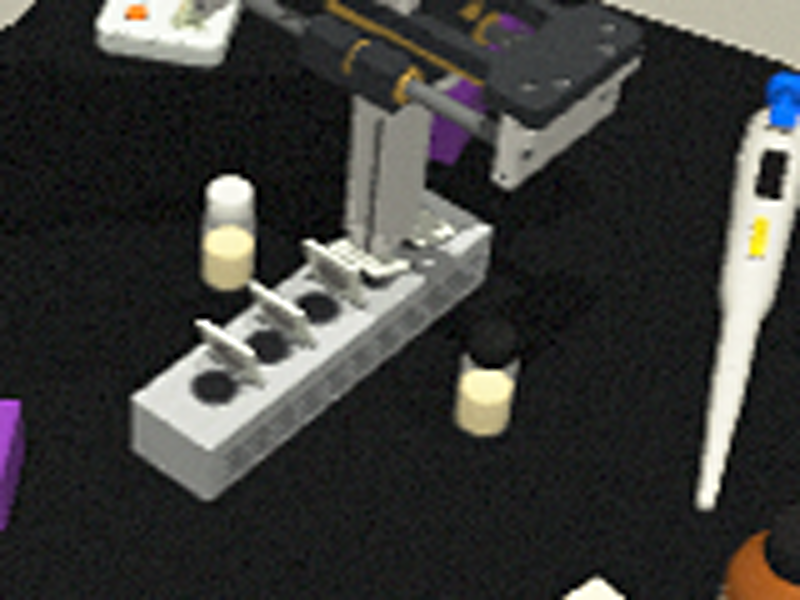

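Works: lid 1 is pushed down and lid 2 is being folded at about (370,255). The block and vials look undisturbed. I'll finish this high pass, then return above and sweep low.

To row units: -0.011 m is -0.176, -0.006 m is -0.096.

>>> {"method": "hand_motion", "body": {
  "offsets": {"wx": [0, 0, 0, 0, 0, 0, 0, 0, 0, 0, 0, 0], "wy": [0, 0, 0, 0, 0, 0, 0, 0, 0, 0, 0, 0], "wz": [0, 0, 0, 0, 0, 0, 0, 0, 0, 0, 0, 0], "tx": [-0.176, -0.176, -0.176, -0.176, -0.176, -0.176, -0.176, -0.176, -0.176, -0.176, -0.096, 0], "ty": [0, 0, 0, 0, 0, 0, 0, 0, 0, 0, 0, 0], "tz": [0, 0, 0, 0, 0, 0, 0, 0, 0, 0, 0, 0], "aperture": [0, 0, 0, 0, 0, 0, 0, 0, 0, 0, 0, 0]},
  "lines": "1,4"
}}

```text
t: 7.7
ee_pos: [0.541, 0.1201, 0.0685]
ee_rot: [[0.209, 0.978, -0.0], [0.978, -0.209, -0.0], [-0.0, -0.0, -1.0]]
wrist_force: [-0.7, -0.2, -0.2]
```

```bash
python3 go.py 0 -75 47
```

```text
t 7.7 block x,y,tip z mm [ -0.3 -74.4  46.5] F [-0.71 -0.2  -0.19] tilt [-1.e-04 -1.e-04 -1.e+00] yaw 77.91
tool move mm [-0.6  0.3 -0.5]
```

>>> {"method": "hand_motion", "body": {
  "offsets": {"wx": [0, 0, 0, 0, 0, 0, 0, 0, 0, 0, 0], "wy": [0, 0, 0, 0, 0, 0, 0, 0, 0, 0, 0], "wz": [0, 0, 0, 0, 0, 0, 0, 0, 0, 0, 0], "tx": [0, 0.48, 0.48, 0.48, 0.48, 0.48, 0.448, 0, 0, 0, 0], "ty": [0, 0, 0, 0, 0, 0, 0, 0, 0, 0, 0], "tz": [-0.4, 0, 0, 0, 0, 0, 0, 0, 0.4, 0, 0], "aperture": [0, 0, 0, 0, 0, 0, 0, 0, 0, 0, 0]},
  "lines": "1,4"
}}

```text
t: 9.07
ee_pos: [0.5783, 0.2944, 0.0691]
ee_rot: [[0.209, 0.978, 0.0], [0.978, -0.209, 0.0], [0.0, 0.0, -1.0]]
wrist_force: [0.2, -0.5, -0.1]
```

```bash
python3 go.py 0 100 39.7
```

```text
t 9.075 block x,y,tip z mm [ -0.2 103.9  47.1] F [ 0.16 -0.51 -0.08] tilt [ 2.e-04  1.e-04 -1.e+00] yaw 77.93
tool move mm [-3.9  0.2  7.4]
```

To row units: -0.012 m is -0.192, 0.0066 m is 0.1056.

>>> {"method": "hand_motion", "body": {
  "offsets": {"wx": [0, 0, 0, 0, 0, 0, 0, 0], "wy": [0, 0, 0, 0, 0, 0, 0, 0], "wz": [0, 0, 0, 0, 0, 0, 0, 0], "tx": [0, 0, -0.192, -0.192, -0.192, -0.192, -0.192, 0], "ty": [0, 0, 0, 0, 0, 0, 0, 0], "tz": [0.1056, 0, 0, 0, 0, 0, 0, 0], "aperture": [0, 0, 0, 0, 0, 0, 0, 0]},
  "lines": "1,4"
}}

```text
t: 10.07
ee_pos: [0.5657, 0.2346, 0.0619]
ee_rot: [[0.21, 0.978, -0.0], [0.978, -0.21, -0.001], [-0.001, 0.0, -1.0]]
wrist_force: [0.4, -1.1, -0.5]
```

```bash
python3 go.py 0 42 39.7
```

```text
t 10.075 block x,y,tip z mm [-0.1 42.7 39.9] F [ 0.4  -1.1  -0.52] tilt [-0.e+00 -6.e-04 -1.e+00] yaw 77.87
tool move mm [-0.7  0.1  0.2]
```

>>> {"method": "hand_motion", "body": {
  "offsets": {"wx": [0, 0, 0, 0, 0, 0, 0, 0, 0, 0, 0], "wy": [0, 0, 0, 0, 0, 0, 0, 0, 0, 0, 0], "wz": [0, 0, 0, 0, 0, 0, 0, 0, 0, 0, 0], "tx": [-0.192, -0.192, -0.192, -0.192, -0.192, -0.192, -0.192, -0.192, -0.192, -0.16, 0], "ty": [0, 0, 0, 0, 0, 0, 0, 0, 0, 0, 0], "tz": [0, 0, 0, 0, 0, 0, 0, 0, 0, 0, 0], "aperture": [0, 0, 0, 0, 0, 0, 0, 0, 0, 0, 0]},
  "lines": "1,4"
}}

```text
t: 11.45
ee_pos: [0.5409, 0.1196, 0.0619]
ee_rot: [[0.21, 0.978, -0.0], [0.978, -0.21, -0.0], [-0.0, -0.0, -1.0]]
wrist_force: [-0.9, 0.6, 0.2]
```

```bash
python3 go.py 0 -75 39.7
```

```text
t 11.45 block x,y,tip z mm [ -0.2 -74.9  39.9] F [-0.93  0.6   0.23] tilt [-1.e-04 -3.e-04 -1.e+00] yaw 77.88
tool move mm [-0.1  0.2  0.2]
```

Forces were tiny. One last light pass will settle the remaining fraction of a millimetre: I return above, touch down on lid 1, check the force, then run along.

To row units: 0.033 m is 0.528, -0.015 m is -0.24.

>>> {"method": "hand_motion", "body": {
  "offsets": {"wx": [0, 0, 0, 0, 0, 0, 0, 0, 0, 0], "wy": [0, 0, 0, 0, 0, 0, 0, 0, 0, 0], "wz": [0, 0, 0, 0, 0, 0, 0, 0, 0, 0], "tx": [0, 0.512, 0.528, 0.528, 0.512, 0, 0, 0, 0, 0], "ty": [0, 0, 0, 0, 0, 0, 0, 0, 0, 0], "tz": [-0.24, 0, 0, 0, 0, 0, 0.232, 0, 0.0096, 0], "aperture": [0, 0, 0, 0, 0, 0, 0, 0, 0, 0]},
  "lines": "1,1"
}}

```text
t: 12.7
```

```bash
python3 go.py 0 58 39.1
```

```text
t 12.7 block x,y,tip z mm [-0.3 55.3 39.6] F [-0.74 -0.42  0.31] tilt [-5.e-04 -5.e-04 -1.e+00] yaw 77.9
tool move mm [2.7 0.3 0.5]
```

>>> {"method": "hand_motion", "body": {
  "offsets": {"wx": [0, 0, 0], "wy": [0, 0, 0], "wz": [0, 0, 0], "tx": [0, 0, 0], "ty": [0, 0, 0], "tz": [0.008, 0, 0], "aperture": [0, 0, 0]},
  "lines": "1,1"
}}

```text
t: 13.08
```

```bash
python3 go.py 0 58 39.0
```

```text
t 13.075 block x,y,tip z mm [-0.3 56.  39.4] F [ 0.51 -1.35  0.99] tilt [ 1.e-04  0.e+00 -1.e+00] yaw 77.94
tool move mm [2.  0.3 0.4]
```

To row units: -0.012 m is -0.192, -0.008 m is -0.128.

>>> {"method": "hand_motion", "body": {
  "offsets": {"wx": [0, 0, 0, 0, 0, 0, 0, 0, 0, 0, 0, 0], "wy": [0, 0, 0, 0, 0, 0, 0, 0, 0, 0, 0, 0], "wz": [0, 0, 0, 0, 0, 0, 0, 0, 0, 0, 0, 0], "tx": [-0.192, -0.192, -0.192, -0.192, -0.192, -0.192, -0.192, -0.192, -0.192, -0.192, -0.128, 0], "ty": [0, 0, 0, 0, 0, 0, 0, 0, 0, 0, 0, 0], "tz": [0, 0, 0, 0, 0, 0, 0, 0, 0, 0, 0, 0], "aperture": [0, 0, 0, 0, 0, 0, 0, 0, 0, 0, 0, 0]},
  "lines": "1,1"
}}

```text
t: 14.58
```

```bash
python3 go.py 0 -72 39.0
```

```text
t 14.575 block x,y,tip z mm [ -0.3 -72.8  39.3] F [ 0.68 -1.49  0.76] tilt [-1.e-04 -5.e-04 -1.e+00] yaw 77.89
tool move mm [0.8 0.3 0.3]
```

>>> {"method": "hand_motion", "body": {
  "offsets": {"wx": [0, 0, 0, 0, 0, 0, 0, 0, 0], "wy": [0, 0, 0, 0, 0, 0, 0, 0, 0], "wz": [0, 0, 0, 0, 0, 0, 0, 0, 0], "tx": [0, 0, -0.8, -0.8, -0.8, -0.8, -0.8, 0, 0], "ty": [0, 0, 0, 0, 0, 0, 0, 0, 0], "tz": [-0.64, -0.8, -0.8, 0, 0, 0, 0, 0, 0], "aperture": [0, 0, 0, 0, 0, 0, 0, 0, 0]},
  "lines": "1,4"
}}

```text
t: 15.7
ee_pos: [0.4906, -0.1155, 0.1955]
ee_rot: [[0.209, 0.978, 0.0], [0.978, -0.209, 0.0], [0.0, -0.0, -1.0]]
wrist_force: [0.8, 1.4, -0.5]
```

```bash
python3 - <<'E'
from bench import eyes;import cv2,numpy as np
a=eyes.capture('scene')['frame'][:,:,::-1];b=eyes.capture('top')['frame'][:,:,::-1]
t0=cv2.imread("pics/top0.png")
r=lambda f,s:cv2.resize(f,s,interpolation=2)
cv2.imwrite('pics/p2.png',np.vstack([np.hstack([r(a[185:265,310:435],(400,256)),r(b[195:275,210:335],(400,256))]),np.hstack([r(a[130:380,150:480],(400,303)),r(cv2.absdiff(b,t0)[120:340,120:520],(400,303))])]))
E
```

```text
(no output)
```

View pics/p2.png

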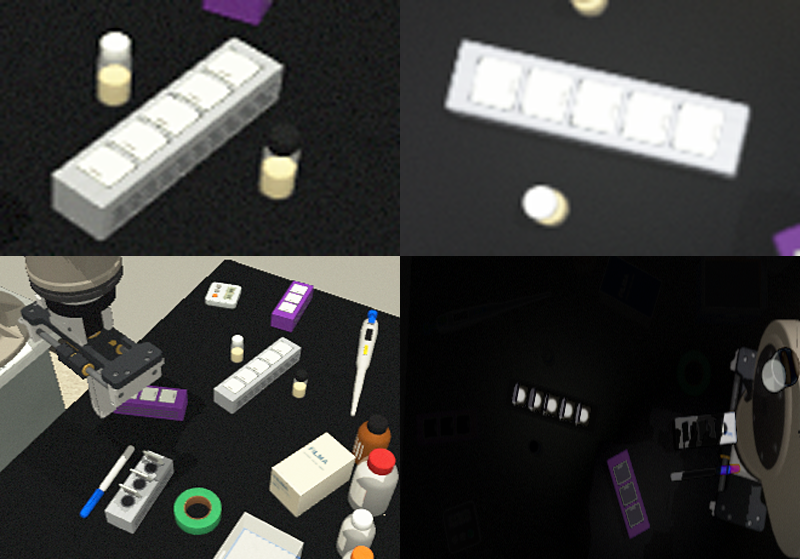

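All five lids are flat. The difference image shows only the lids changed (plus the arm and its shadow), and the short block's lids are still open.

```bash
python3 -c "
from bench import ctrl;print(ctrl.close_job())"
```

```text
the job is handed in; nothing more can be done
None
```

All five lids of the long block are folded flat in order from lid 1 to lid 5; in the final pictures the block and the things around it are unmoved and the short block's lids still open, and the job is handed in.

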